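Clamp the sprung pointer and hold it at its length mark

ROBOT

A 6-joint arm with a two-finger parallel gripper is mounted at the origin on a cart in front of the work surface, level with it; the furniture and walls round the work are solid. World frame = base frame: x ahead of the robot, y to its left, z up, the work surface at z = 0. Lengths are in m, angles in rad, forces in N, time in s.
With the tool pointing down it reaches from about 0.35 to 0.85 m from the base axis. Payload 8.1 kg.
Tool frame: the origin (TCP) lies between the finger pads, 19 mm behind the fingertips; this is the grasp point; z points along the fingers, y is the line along which they close (so a half turn about z gives the same grasp; the last joint's range is limited). The gripper opens to 93 mm and grips with 3 to 60 N. Pads are 15 mm wide; open, the fingers measure 128 mm over their backs; the gripper's body (75 mm by 188 mm) begins 65 mm behind the grasp point.
Start: joints at [1.201, 0.13, 1.488, -0, 1.523, -0.085], TCP at [0.169, 0.576, 0.237] pointing down, gripper open.
Joint ranges: [-2.96, 2.96], [-0.89, 2.26], [0.02, 2.5], [-1.34, 4.48], [0, 2.73], [-2.66, 2.66]. Speed limits (rad/s): [2.39, 2.39, 2.79, 3.14, 3.14, 3.14].

INTERFACE

Orientations are given as a rotation vector (axis times angle).
In Python, from workcell import r gives the robot as it stands.
- The arm moves only by the tool step_arm, never from a script. Its argument "series" is a list of rows, each an object of numbers: "dx", "dy", "dz": the shift along the world's x, y, z scaled (see below); "rx", "ry", "rz": the turn, a rotation vector about the world's x, y, z scaled (see below). In form: [{"dx": .., "dy": .., "dz": .., "rx": .., "ry": .., "rz": ..}, ...]. A call has 1 to 10 rows; each row shifts and turns the commanded pose from where the row before left it; what a row does not reach is not made up. The controller multiplies each number of a shift by 10 cm and each number of a turn by 180 degrees. A row lasts 1/10 s, in which the tool goes at most 50 mm and 8.59 degrees, less where a joint would pass 70% of its speed; a pose out of reach is approached as far as the arm can. A call with a number of a shift or a turn outside -1 to 1 is refused whole. A call with a gripper value outside its range is refused whole. "fingers" is the opening, from 0 (shut) to 1 (fully open), set as the call begins (left out, the last holds). The fingers move at their own pace and stop on an object; the grip force is fixed at half the most. Time passes only in rows, so rows that do not move let the fingers close. It gives the time, the measured TCP pose, the force, the opening and the grip force at its end, in the units of the state.
- r.get_obs(): the state, without advancing time (a new reading comes with each control period).
- r.capture(name): name is "side" or "top"; returns the picture (384x512x3 uint8, red, green, blue); there is no depth.
- r.get_calibration(name): a dict with "mtx" (3x3 intrinsics, pixels), "origin" and "orientation" of the camera in the world. Camera axes: x right, y down, z forward; pixel columns grow to the right and rows downward; lengths in m; the calibration is good to about 2 mm. A picture is of the moment at which its call begins. get_calibration takes no time and is no camera call.
- r.hand_in(): hands the job in; it is judged then, once.
The state is a dict: "time": time; "qpos": joint angles; "qd": joint speeds; "tau": joint torques, N m; "ee_pos": TCP position; "ee_rot": TCP orientation; "force": force on the tool from outside, world axes, zero at the start; "ft_torque": the same for the moment, N m; "gripper_width": finger opening in m; "grasp_force": force on a finger pad.
Only numpy, scipy, OpenCV 4.12 (cv2) and the standard library are available. Lean on these libraries where they do the work, as an engineer would, in place of code of your own. Each camera call takes 0.05 s, during which the arm holds its last target. There are 200 camera calls.

TASK

The sprung telescoping pointer lies loaded in its cradle for its spring check: first swing the cradle's hinged strap fully down over the barrel. Then pull the pointer's rod out by its knob, against the inner spring, until the dark ring marked on the rod has just come fully clear of the barrel's mouth, and stay there: the program finishes with the gripper still holding the knob at the mark. Leave the strap shut, the barrel seated in the cradle and the tools around it alone.

Things in the scene. Friction and masses are not known exactly. Their poses are not given: they have to be found in the camera images.
- cradle: metal cradle fixed to the bench: dark base plate 126 x 114 x 12 mm, two notched uprights 62 mm high. Origin: centre of the underside. x runs along the pointer's axis, knob end at -x (to the robot's left, within about 25 degrees); +y is the strap's hinge side, far from the robot; z up. Its hinge lugs are its top, 85 mm above the bench
- cradle_axis (a point): point fixed on the cradle, 60 mm above its origin: where the pointer's origin lies when the barrel is seated
- strap_hinge (a point): centre of the strap's hinge pin, at x 0, y +44, z 77.5 mm in the cradle's frame; the hinge axis is parallel to the cradle's x
- strap (a joint): angle of the steel strap: 0 = shut, level across the barrel against a stop, 1.5 mm above the barrel; grows as the free end rises, limit 1.5 rad; starts at 0.9 to 1.35. The stiff hinge keeps it where it is left; 1 to 2 N at the tab moves it
- strap_tip (a point): point on the outer face (upper when shut) of the strap's ribbed thumb tab, 98 mm from the hinge. The strap is a plate 6 mm thick, 34 mm wide (tab: last 20 mm, 46 mm wide), centred on the hinge pin's height, reaching 108 mm from the pin toward the cradle's -y when shut
- pointer: telescoping pointer, about 0.5 kg, loose in the cradle's notches: aluminium barrel 26 mm in diameter, two dark 36 mm collars that bear on the uprights' inner faces. Origin on the barrel's axis midway between the collars, 60 mm above the bench; x along the barrel, knob end at -x, mouth at x = -72 mm
- mouth (a point): centre of the barrel's mouth, the end face where the 10 mm steel rod comes out
- rod (a joint): how far the rod is drawn out, m: 0 = fully in (start), 0.085 = end stop. The length mark is a dark ring 4 mm wide round the rod, at first hidden in the barrel; its inner edge is level with the mouth at 0.060. Spring pull 4 N at 0, rising 80 N/m, about 9 N at the mark; it snaps back when let go
- knob (a point): centre of the rod's black knob, on the axis, 60 mm above the bench, 29 mm out from the mouth at the start; moves along the cradle's -x as the rod is drawn. The knob is a cylinder 22 mm in diameter from 17 mm inward to 15 mm outward of this point, then a flange 32 mm in diameter, 6 mm thick
- chip_brush: flat wooden-handled brush, 158 mm long, lying at the near left edge; a bystander, leave alone. Origin: centre of its underside
- ball_pen: ball pen, 145 mm long, lying at the far left; a bystander, leave alone. Origin: centre of its underside
- plug_gauge: double-ended plug gauge, 122 mm long, lying left of the cradle; a bystander, leave alone. Origin: centre of its underside
- usb_stick: small flat USB stick, 51 x 18 x 9 mm, lying right of the cradle by the parts bin; a bystander, leave alone. Origin: centre of its underside

How it is judged:
On the way, in this order (a step that is already met when the one before it is completed fails the run):
1. the strap is fully down over the barrel, the rod not yet drawn (value of joint strap below 0.06 rad and value of joint rod below 0.03 m), for 0.2 s.
2. the rod is at its length mark, held by the knob, the strap shut (value of joint strap below 0.06 rad and value of joint rod between 0.055 and 0.066 m and contact force between the fingers and pointer above 3 N and distance between the grasp point and knob below 0.035 m), for 0.3 s.
At the end, for the whole second after the job is handed in: fingers hold the knob (TCP within 35 mm of its centre, over 3 N contact, not on the cradle), rod drawn 55 to 66 mm (mark: 60), strap within 0.06 rad of shut, barrel at rest within 8 mm and 0.07 rad of its seat (all of step 2 and distance between pointer and cradle_axis below 0.008 m and angle between the x axis of pointer and the x axis of cradle, either way round below 0.07 rad and not (contact force between the fingers and cradle above 1 N) and linear speed of pointer below 0.02 m/s); the arm keeps its last pose, push and grip.
It fails at once if a bystander was pushed more than 30 mm (distance of any of chip_brush, ball_pen, plug_gauge, usb_stick from where it was at the start of the episode above 0.03 m).
It fails at once if the pointer was pulled out of its cradle (distance between pointer and cradle_axis above 0.03 m).
It also fails if it takes over 48 s, if anything falls off the work surface, if the arm or the gripper's body presses on something with over 40 N, if the wrist force passes 120 N, or if a joint passes its speed limit or range.

## Working session

There is one attempt and no reset: what is moved stays moved. The work goes in short steps, Python scripts to look and compute and a tool call to move; the robot and the scene stay as the last step left them, time stands still between calls to the robot, and variables do not carry over. Pictures are saved under pics/ and viewed, at most 10 in all, crops included, and the job is handed in when it is done.

Besides the shell and the picture viewer there is one more tool, called as name(argument=value, ...), one argument or row to a line, values as JSON. step_arm: Moves the arm, as the interface text tells. Its arguments: {"type":"object","properties":{"series":{"type":"array","items":{"type":"object","properties":{"dx":{"type":"number"},"dy":{"type":"number"},"dz":{"type":"number"},"rx":{"type":"number"},"ry":{"type":"number"},"rz":{"type":"number"}}}},"fingers":{"type":"number"}},"required":["series"]}

```bash
mkdir -p pics
python3 - <<'E'
from workcell import r
import cv2
for n in("side","top"):
    cv2.imwrite(f"pics/{n}0.png",r.capture(n)[:,:,::-1]); c=r.get_calibration(n); print(n,c)
o=r.get_obs();print(o)
E
```

```text
side {'mtx': array([[397.89210575,   0.        , 252.8189474 ],
       [  0.        , 397.89210575, 184.4586323 ],
       [  0.        ,   0.        ,   1.        ]]), 'origin': array([0.29997792, 0.7544332 , 0.5131388 ]), 'orientation': array([-0.38619661,  2.59129441, -1.49346172])}
top {'mtx': array([[480.10129105,   0.        , 253.17652205],
       [  0.        , 480.10129105, 186.63578221],
       [  0.        ,   0.        ,   1.        ]]), 'origin': array([0.36364432, 0.08396004, 1.00507233]), 'orientation': array([-2.18261425,  2.12387873, -0.1961213 ])}
{'time': 0.1, 'qpos': array([ 1.20058943e+00,  1.31078044e-01,  1.48915688e+00, -1.00990084e-05,
        1.52302627e+00, -8.53904531e-02]), 'qd': array([-0.00044481, -0.00092153, -0.0035131 ,  0.00013562,  0.00158339,
       -0.00089141]), 'tau': array([ 1.02087903e-03, -5.61334491e+01, -4.93098056e+01,  7.70612829e-02,
        2.89924111e-02, -1.44981482e-05]), 'ee_pos': array([0.16838873, 0.5753798 , 0.23650429]), 'ee_rot': array([-4.45824976e-01, -3.10942635e+00,  2.55650628e-03]), 'force': array([ 0.05318646, -0.19944206,  0.57501283]), 'ft_torque': array([-0.00924821, -0.01381757, -0.02133234]), 'grasp_force': 0.0, 'gripper_width': 0.09266105967847392}
```

View pics/side0.png

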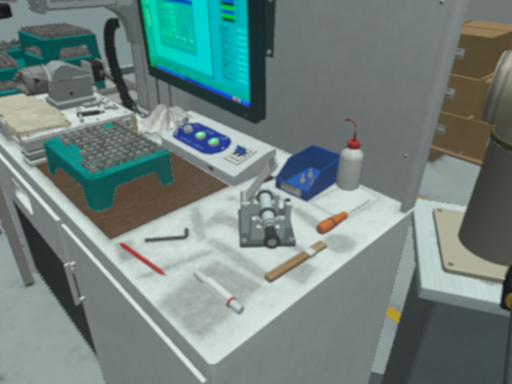

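View pics/top0.png

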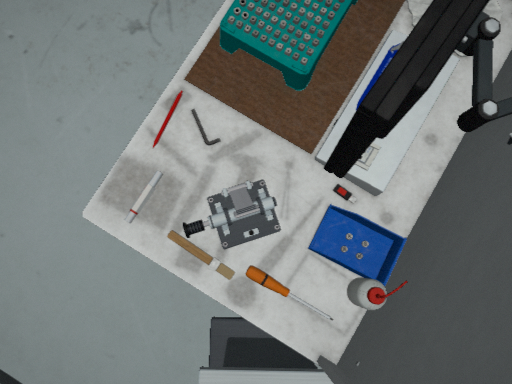

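The side view shows the cradle around (265,215), with the pointer's knob toward the camera at about (272,238) and the strap up. In the top view the cradle is at (243,213), the knob at (194,229), the brush at (200,253), the gauge at (146,196) and the pen at (168,120). I'll zoom in on both.

```bash
cat > h.py <<'E'
import numpy as np, cv2
from scipy.spatial.transform import Rotation as R
from workcell import r
C={n:r.get_calibration(n) for n in("side","top")}
def ray(n,u,v):
    c=C[n]; d=R.from_rotvec(c["orientation"]).as_matrix()@np.linalg.inv(c["mtx"])@[u,v,1]
    return c["origin"],d/np.linalg.norm(d)
def plane(n,u,v,z):
    o,d=ray(n,u,v); return o+d*(z-o[2])/d[2]
def proj(n,p):
    c=C[n]; q=c["mtx"]@(R.from_rotvec(c["orientation"]).as_matrix().T@(np.asarray(p)-c["origin"])); return q[:2]/q[2]
def tri(a,b):
    (o1,d1),(o2,d2)=ray("top",*a),ray("side",*b)
    s=np.linalg.lstsq(np.c_[d1,-d2],o2-o1,rcond=None)[0]
    p,q=o1+d1*s[0],o2+d2*s[1]; return (p+q)/2,np.linalg.norm(p-q)
def crops(ts,ss,name,k=5):
    f=lambda n,b:cv2.resize(r.capture(n)[b[1]:b[3],b[0]:b[2],::-1],None,fx=k,fy=k,interpolation=cv2.INTER_CUBIC)
    a,b=f("top",ts),f("side",ss); h=max(len(a),len(b))
    p=lambda x:cv2.copyMakeBorder(x,0,h-len(x),0,0,cv2.BORDER_CONSTANT)
    cv2.imwrite(name,np.hstack([p(a),p(b)]))
E
python3 - <<'E'
from h import *
crops((170,165,290,265),(225,165,305,255),"pics/z1.png",4)
for p in [(194,229),(243,213)]: print(plane("top",*p,0.06))
E
```

```text
[0.42378819 0.17377028 0.06      ]
[0.45790635 0.07872682 0.06      ]
```

View pics/z1.png

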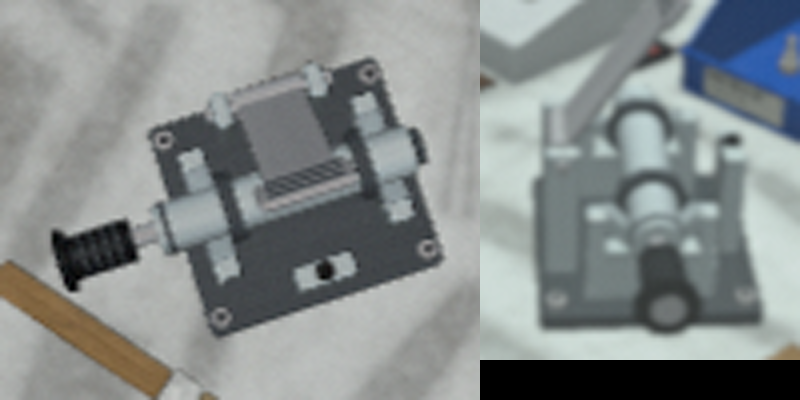

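The crop shows the plate's corners at about (150,130), (375,58), (440,262) and (217,335), the knob axis from (66,259) to (130,243), and the raised strap foreshortened with its tab at (310,180).

Run:
```python
from h import *
T=lambda u,v,z:plane("top",170+u/4,165+v/4,z)
P=np.array([T(u,v,.012) for u,v in [(150,130),(375,58),(440,262),(217,335)]])
S=np.array([T(u,v,.013) for u,v in [(163,139),(370,72),(430,248),(221,317)]])
print(P.mean(0),S.mean(0)); 
ex=(P[1]+P[2]-P[0]-P[3])/2;print("len",np.linalg.norm(ex),np.linalg.norm(P[0]+P[1]-P[2]-P[3])/2)
print(np.degrees(np.arctan2(ex[1],ex[0])))
ex=(S[1]+S[2]-S[0]-S[3])/2;print(np.degrees(np.arctan2(ex[1],ex[0])))
k1=T(66,259,.06);k2=T(415,145,.06);d=k2-k1;print(k1,k2,np.degrees(np.arctan2(d[1],d[0])), T(98,251,.06))
h1,h2=T(218,107,.0775),T(318,78,.0775);d=h2-h1;print("hinge",h1,h2,(h1+h2)/2,np.degrees(np.arctan2(d[1],d[0])))
o=(P.mean(0)+S.mean(0))/2;o[2]=0;a=np.radians(-73.5)
X=np.array([np.cos(a),np.sin(a),0]);Y=np.array([-X[1],X[0],0])
print("X",X,"Y",Y,"hinge pred",o+.044*Y+[0,0,.0775],"knob pred",o-.101*X+[0,0,.06])
H=o+.044*Y+[0,0,.0775]
for t in (.9,1,1.1,1.2,1.3):
  n=np.array([0,0,1])*np.cos(t)+Y*np.sin(t);e=-Y*np.cos(t)+np.array([0,0,1])*np.sin(t)
  tip=H+.108*e+.003*n
  print(t,(H+.098*e+.003*n).round(3),((proj("top",tip)-[170,165])*4).round(),((proj("side",tip)-[225,165])*4+[480,0]).round())
for n,p,z in [("brush",(200,253),.01),("brushL",(170,234),.01),("gauge",(146,196),.01)]: print(n,plane("top",*p,z))
```

```text
[0.46103347 0.07646156 0.012     ] [0.46199791 0.07624515 0.013     ]
len 0.12213898576828557 0.111770913127152
-70.41228726367657
-70.24055607774895
[0.42192927 0.18833608 0.06      ] [0.48301882 0.01835193 0.06      ] -70.23238468042403 [0.42625809 0.17290113 0.06      ]
hinge [0.49670357 0.11604098 0.0775    ] [0.51245835 0.06769262 0.0775    ] [0.50458096 0.0918668  0.0775    ] -71.95129882193696
X [ 0.28401534 -0.95881973  0.        ] Y [0.95881973 0.28401534 0.        ] hinge pred [0.50370376 0.08885003 0.0775    ] knob pred [0.43283014 0.17319415 0.06      ]
0.9 [0.448 0.072 0.156] [312. 206.] [694. -21.]
1 [0.455 0.075 0.162] [307. 185.] [676. -32.]
1.1 [0.464 0.077 0.166] [301. 163.] [657. -42.]
1.2 [0.472 0.08  0.17 ] [295. 140.] [637. -50.]
1.3 [0.481 0.082 0.173] [289. 116.] [616. -56.]
brush [0.37827892 0.1641268  0.01      ]
brushL [0.4153886  0.22724903 0.01      ]
gauge [0.49270311 0.28093367 0.01      ]
```

```bash
cat >> h.py <<'E'
a=np.radians(-70.3);X=np.array([np.cos(a),np.sin(a),0]);Y=np.array([-X[1],X[0],0]);Z=np.array([0,0,1.])
O=np.array([.4615,.0763,0]);H=O+.044*Y+.0775*Z;K=O-.101*X+.06*Z
E
python3 - <<'E'
from h import *
o=r.get_obs();M=R.from_rotvec(o["ee_rot"]).as_matrix();print(M.round(3))
for s in(1,-1):
  T=np.c_[np.cross(s*Y,-Z),s*Y,-Z]; w=R.from_matrix(T@M.T).as_rotvec();print(s,w,(w/np.pi).round(3))
for t in (1.15,1.0,.9,.7,.5,.3,.15,.05,0,-.02):
  e=-Y*np.cos(t)+Z*np.sin(t);n=Z*np.cos(t)+Y*np.sin(t)
  c=H+.092*e+.003*n; print(t,(c+.0175*Y+.019*Z).round(4))
print("knob",K)
print("monitor corner",tri((330,172),(245,113)))
E
```

```text
[[-0.96   0.281 -0.   ]
 [ 0.281  0.96  -0.001]
 [ 0.    -0.001 -1.   ]]
1 [ 7.65132445e-04 -8.55448402e-04 -9.42140769e-01] [ 0.  -0.  -0.3]
-1 [1.01713220e-03 9.09746103e-04 2.19945152e+00] [0.  0.  0.7]
1.15 [0.4866 0.0853 0.1817]
1.0 [0.475  0.0811 0.1755]
0.9 [0.4678 0.0785 0.1704]
0.7 [0.455  0.074  0.1581]
0.5 [0.4447 0.0703 0.1432]
0.3 [0.4375 0.0677 0.1266]
0.15 [0.4342 0.0665 0.1132]
0.05 [0.433  0.0661 0.1041]
0 [0.4328 0.066  0.0995]
-0.02 [0.4327 0.066  0.0977]
knob [0.42745338 0.17138853 0.06      ]
monitor corner (array([ 0.53515096, -0.06403279,  0.19941233]), np.float64(0.033331541269914014))
```

step_arm(
  series=[
    {"dx": 0.21, "dy": -0.302, "rz": -0.0188},
    {"dx": 0.21, "dy": -0.302, "rz": -0.0188},
    {"dx": 0.21, "dy": -0.302, "rz": -0.0188},
    {"dx": 0.21, "dy": -0.302, "rz": -0.0188},
    {"dx": 0.21, "dy": -0.302, "rz": -0.0188},
    {"dx": 0.21, "dy": -0.302, "rz": -0.0188},
    {"dx": 0.21, "dy": -0.302, "rz": -0.0188},
    {"dx": 0.21, "dy": -0.302, "rz": -0.0188},
  ],
  fingers=0,
)

```text
schema error: expected keys dx, dy, dz, rx, ry, rz
```

step_arm(
  series=[
    {"dx": 0.21, "dy": -0.302, "rz": -0.0188},
    {"dx": 0.21, "dy": -0.302, "rz": -0.0188},
    {"dx": 0.21, "dy": -0.302, "rz": -0.0188},
    {"dx": 0.21, "dy": -0.302, "rz": -0.0188},
    {"dx": 0.21, "dy": -0.302, "rz": -0.0188},
    {"dx": 0.21, "dy": -0.302, "rz": -0.0188},
    {"dx": 0.21, "dy": -0.302, "rz": -0.0188},
    {"dx": 0.21, "dy": -0.302, "rz": -0.0188},
    {},
    {},
  ],
)

```text
schema error: expected keys dx, dy, dz, rx, ry, rz
```

Run:
```python
from h import *
o=r.get_obs();M=R.from_rotvec(o["ee_rot"]).as_matrix();T=np.c_[np.cross(Y,-Z),Y,-Z]
print(o["time"],o["ee_pos"],(R.from_matrix(T@M.T).as_rotvec()/np.pi).round(4),o["force"],o["gripper_width"])
crops((170,145,290,265),(225,115,305,235),"pics/z2.png",4)
```

```text
0.2 [0.16842325 0.57554142 0.23681588] [ 2.000e-04 -3.000e-04 -2.999e-01] [ 1.03156625 -0.35947802  0.80633131] 0.09326357192855249
```

View pics/z2.png

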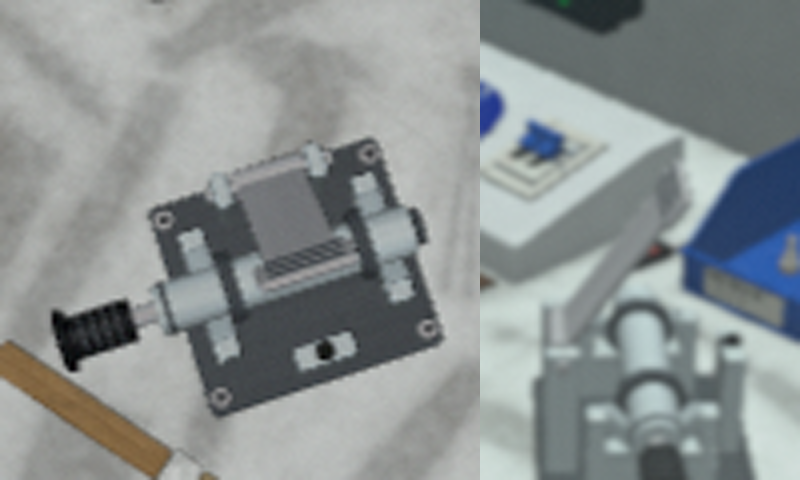

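The moves were refused because every row needs all six keys, so the arm hasn't moved. The picture shows the strap tip in the side view at about (685,160), which fits an angle of about 1.0. I'll resend the moves with all keys.

step_arm(
  series=[
    {"dx": 0.21, "dy": -0.302, "dz": 0, "rx": 0, "ry": 0, "rz": -0.0188},
    {"dx": 0.21, "dy": -0.302, "dz": 0, "rx": 0, "ry": 0, "rz": -0.0188},
    {"dx": 0.21, "dy": -0.302, "dz": 0, "rx": 0, "ry": 0, "rz": -0.0188},
    {"dx": 0.21, "dy": -0.302, "dz": 0, "rx": 0, "ry": 0, "rz": -0.0188},
    {"dx": 0.21, "dy": -0.302, "dz": 0, "rx": 0, "ry": 0, "rz": -0.0188},
    {"dx": 0.21, "dy": -0.302, "dz": 0, "rx": 0, "ry": 0, "rz": -0.0188},
    {"dx": 0.21, "dy": -0.302, "dz": 0, "rx": 0, "ry": 0, "rz": -0.0188},
    {"dx": 0.21, "dy": -0.302, "dz": 0, "rx": 0, "ry": 0, "rz": -0.0188},
  ],
  fingers=0,
)

```text
time: 1.1
ee_pos: [0.3372, 0.333, 0.2376]
ee_rot: [1.165, 2.917, 0.001]
force: [0.4, 0.6, 0.1]
gripper_width: 0.0339
grasp_force: 0.0
```

step_arm(
  series=[
    {"dx": 0.21, "dy": -0.302, "dz": 0, "rx": 0, "ry": 0, "rz": -0.0188},
    {"dx": 0.21, "dy": -0.302, "dz": 0, "rx": 0, "ry": 0, "rz": -0.0188},
    {"dx": 0.21, "dy": -0.302, "dz": 0, "rx": 0, "ry": 0, "rz": -0.0188},
    {"dx": 0.21, "dy": -0.302, "dz": 0, "rx": 0, "ry": 0, "rz": -0.0188},
    {"dx": 0.21, "dy": -0.302, "dz": 0, "rx": 0, "ry": 0, "rz": -0.0188},
    {"dx": 0.21, "dy": -0.302, "dz": 0, "rx": 0, "ry": 0, "rz": -0.0188},
    {"dx": 0.21, "dy": -0.302, "dz": 0, "rx": 0, "ry": 0, "rz": -0.0188},
    {"dx": 0.21, "dy": -0.302, "dz": 0, "rx": 0, "ry": 0, "rz": -0.0188},
    {"dx": 0, "dy": 0, "dz": 0, "rx": 0, "ry": 0, "rz": 0},
    {"dx": 0, "dy": 0, "dz": 0, "rx": 0, "ry": 0, "rz": 0},
  ],
)

```text
time: 2.1
ee_pos: [0.5046, 0.0921, 0.2372]
ee_rot: [-1.814, -2.564, 0.0]
force: [-0.0, 0.6, 0.0]
gripper_width: 0.0001
grasp_force: 0.0
```

Run:
```python
from h import *
o=r.get_obs();M=R.from_rotvec(o["ee_rot"]).as_matrix();T=np.c_[np.cross(Y,-Z),Y,-Z]
print(o["time"],o["ee_pos"],(R.from_matrix(T@M.T).as_rotvec()/np.pi).round(4),o["force"],o["gripper_width"])
crops((170,145,290,265),(225,115,305,235),"pics/z3.png",4)
```

```text
2.1 [0.50457305 0.09213761 0.23722769] [-0.0001 -0.0002  0.0013] [-0.04521874  0.60963036  0.03942247] 0.00012714986653395636
```

View pics/z3.png

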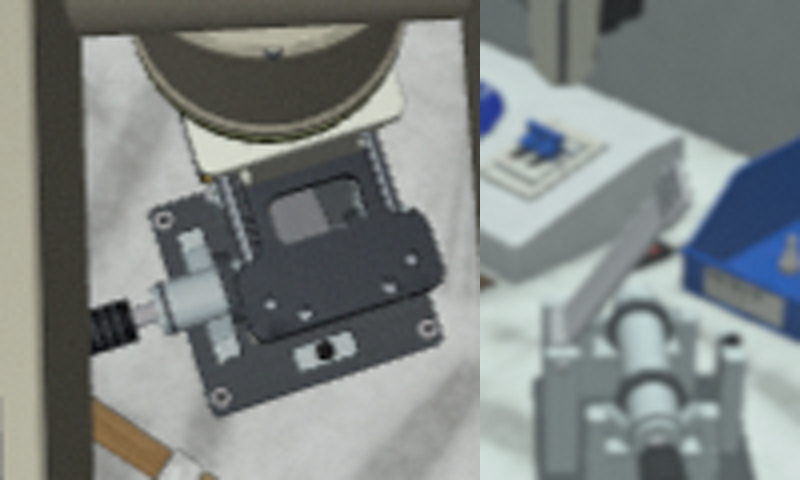

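The gripper sits over the far side of the strap, with the fingertips clear above it. Next I push the strap down along its arc.

step_arm(
  series=[
    {"dx": 0, "dy": 0, "dz": -0.25, "rx": 0, "ry": 0, "rz": 0},
    {"dx": 0, "dy": 0, "dz": -0.25, "rx": 0, "ry": 0, "rz": 0},
    {"dx": -0.146, "dy": -0.056, "dz": -0.06, "rx": 0, "ry": 0, "rz": 0},
    {"dx": -0.15, "dy": -0.054, "dz": -0.055, "rx": 0, "ry": 0, "rz": 0},
    {"dx": -0.072, "dy": -0.026, "dz": -0.051, "rx": 0, "ry": 0, "rz": 0},
    {"dx": -0.128, "dy": -0.045, "dz": -0.123, "rx": 0, "ry": 0, "rz": 0},
    {"dx": -0.103, "dy": -0.037, "dz": -0.149, "rx": 0, "ry": 0, "rz": 0},
    {"dx": -0.072, "dy": -0.026, "dz": -0.166, "rx": 0, "ry": 0, "rz": 0},
  ],
)

```text
time: 3.0
ee_pos: [0.4374, 0.0689, 0.1274]
ee_rot: [1.809, 2.566, 0.002]
force: [-0.7, -0.8, 1.6]
gripper_width: 0.0006
grasp_force: 0.4
```

step_arm(
  series=[
    {"dx": -0.033, "dy": -0.012, "dz": -0.134, "rx": 0, "ry": 0, "rz": 0},
    {"dx": -0.012, "dy": -0.004, "dz": -0.08, "rx": 0, "ry": 0, "rz": 0},
    {"dx": 0, "dy": 0, "dz": -0.04, "rx": 0, "ry": 0, "rz": 0},
    {"dx": 0, "dy": 0, "dz": 0, "rx": 0, "ry": 0, "rz": 0},
  ],
)

```text
time: 3.4
ee_pos: [0.433, 0.0668, 0.1014]
ee_rot: [-1.812, -2.566, 0.0]
force: [-0.1, 0.3, -0.8]
gripper_width: 0.0006
grasp_force: 0.0
```

step_arm(
  series=[
    {"dx": 0, "dy": 0, "dz": -0.02, "rx": 0, "ry": 0, "rz": 0},
    {"dx": 0, "dy": 0, "dz": -0.01, "rx": 0, "ry": 0, "rz": 0},
    {"dx": 0, "dy": 0, "dz": 0, "rx": 0, "ry": 0, "rz": 0},
  ],
)

```text
time: 3.7
ee_pos: [0.4337, 0.0667, 0.0995]
ee_rot: [1.812, 2.565, 0.001]
force: [-0.8, 0.3, 3.6]
gripper_width: 0.0003
grasp_force: 1.9
```

Run:
```python
from h import *
o=r.get_obs();print(o["ee_pos"],o["force"])
crops((170,145,290,265),(225,115,305,235),"pics/z4.png",4)
```

```text
[0.43371655 0.06673309 0.09952025] [-0.76366488  0.32614572  3.60292988]
```

View pics/z4.png

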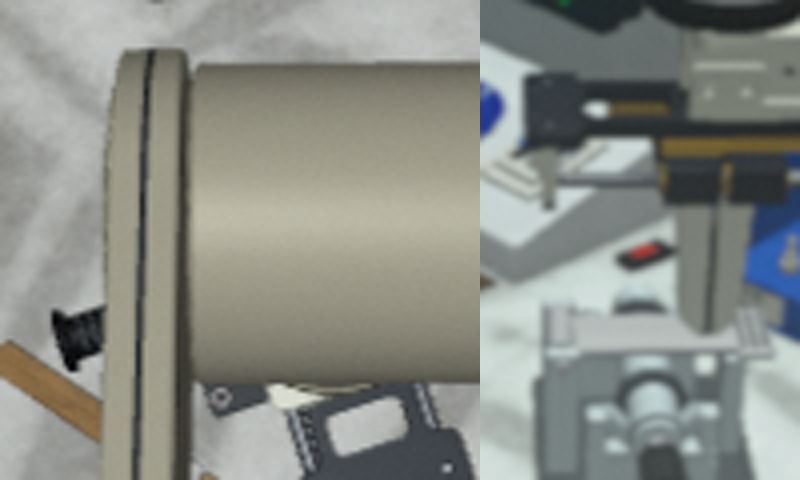

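In the side view the strap lies level under the fingertips at (710,330). I'll press a bit more to confirm it's on the stop.

step_arm(
  series=[
    {"dx": 0, "dy": 0, "dz": -0.02, "rx": 0, "ry": 0, "rz": 0},
    {"dx": 0, "dy": 0, "dz": 0, "rx": 0, "ry": 0, "rz": 0},
    {"dx": 0, "dy": 0, "dz": 0, "rx": 0, "ry": 0, "rz": 0},
  ],
)

```text
time: 4.1
ee_pos: [0.4338, 0.0667, 0.0991]
ee_rot: [1.811, 2.565, 0.001]
force: [-10.8, -1.1, 22.7]
gripper_width: 0.0004
grasp_force: 11.6
```

The strap is on its stop: 23 N with almost no motion. Next I lift, open the fingers and move over the knob.

step_arm(
  series=[
    {"dx": 0, "dy": 0, "dz": 0.25, "rx": 0, "ry": 0, "rz": 0},
    {"dx": 0, "dy": 0, "dz": 0.25, "rx": 0, "ry": 0, "rz": 0},
    {"dx": -0.016, "dy": 0.27, "dz": 0, "rx": 0, "ry": 0, "rz": 0},
    {"dx": -0.016, "dy": 0.27, "dz": 0, "rx": 0, "ry": 0, "rz": 0},
    {"dx": -0.016, "dy": 0.27, "dz": 0, "rx": 0, "ry": 0, "rz": 0},
    {"dx": -0.016, "dy": 0.27, "dz": 0, "rx": 0, "ry": 0, "rz": 0},
    {"dx": 0, "dy": 0, "dz": 0, "rx": 0, "ry": 0, "rz": 0},
    {"dx": 0, "dy": 0, "dz": 0, "rx": 0, "ry": 0, "rz": 0},
  ],
  fingers=0.6,
)

```text
time: 4.9
ee_pos: [0.4264, 0.1747, 0.1465]
ee_rot: [1.81, 2.568, -0.001]
force: [0.4, 0.3, -0.5]
gripper_width: 0.0548
grasp_force: 0.0
```

Run:
```python
from h import *
o=r.get_obs();print(o["time"],o["ee_pos"],o["force"],o["gripper_width"],"target",K-.003*X)
crops((170,145,290,265),(225,115,305,265),"pics/z5.png",4)
```

```text
4.9 [0.42640739 0.17471859 0.14645692] [ 0.35410884  0.28494287 -0.45038435] 0.05481375353684099 target [0.42644209 0.17421294 0.06      ]
```

View pics/z5.png

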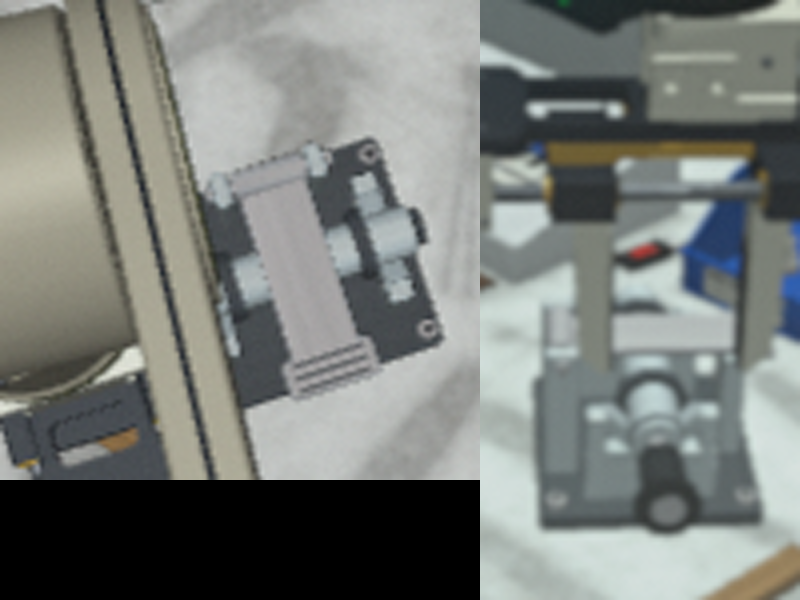

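The strap lies shut in the top view, and the fingers straddle the knob. I'll go down and close.

step_arm(
  series=[
    {"dx": 0, "dy": 0, "dz": -0.25, "rx": 0, "ry": 0, "rz": 0},
    {"dx": 0, "dy": 0, "dz": -0.25, "rx": 0, "ry": 0, "rz": 0},
    {"dx": 0, "dy": 0, "dz": -0.25, "rx": 0, "ry": 0, "rz": 0},
    {"dx": 0, "dy": 0, "dz": -0.115, "rx": 0, "ry": 0, "rz": 0},
    {"dx": 0, "dy": 0, "dz": 0, "rx": 0, "ry": 0, "rz": 0},
  ],
)

```text
time: 5.5
ee_pos: [0.4252, 0.1735, 0.0585]
ee_rot: [-1.812, -2.563, 0.005]
force: [-0.7, -0.7, -0.6]
gripper_width: 0.0558
grasp_force: 0.0
```

step_arm(
  series=[
    {"dx": 0, "dy": 0, "dz": 0, "rx": 0, "ry": 0, "rz": 0},
    {"dx": 0, "dy": 0, "dz": 0, "rx": 0, "ry": 0, "rz": 0},
    {"dx": 0, "dy": 0, "dz": 0, "rx": 0, "ry": 0, "rz": 0},
    {"dx": 0, "dy": 0, "dz": 0, "rx": 0, "ry": 0, "rz": 0},
    {"dx": 0, "dy": 0, "dz": 0, "rx": 0, "ry": 0, "rz": 0},
    {"dx": 0, "dy": 0, "dz": 0, "rx": 0, "ry": 0, "rz": 0},
    {"dx": 0, "dy": 0, "dz": 0, "rx": 0, "ry": 0, "rz": 0},
    {"dx": 0, "dy": 0, "dz": 0, "rx": 0, "ry": 0, "rz": 0},
  ],
  fingers=0,
)

```text
time: 6.3
ee_pos: [0.4272, 0.1749, 0.0606]
ee_rot: [1.812, 2.566, 0.002]
force: [3.2, 2.0, 1.7]
gripper_width: 0.0212
grasp_force: 30.0
```

step_arm(
  series=[
    {"dx": -0.017, "dy": 0.047, "dz": 0, "rx": 0, "ry": 0, "rz": 0},
    {"dx": -0.017, "dy": 0.047, "dz": 0, "rx": 0, "ry": 0, "rz": 0},
    {"dx": -0.017, "dy": 0.047, "dz": 0, "rx": 0, "ry": 0, "rz": 0},
    {"dx": -0.017, "dy": 0.047, "dz": 0, "rx": 0, "ry": 0, "rz": 0},
    {"dx": -0.017, "dy": 0.047, "dz": 0, "rx": 0, "ry": 0, "rz": 0},
    {"dx": -0.017, "dy": 0.047, "dz": 0, "rx": 0, "ry": 0, "rz": 0},
    {"dx": -0.017, "dy": 0.047, "dz": 0, "rx": 0, "ry": 0, "rz": 0},
    {"dx": -0.017, "dy": 0.047, "dz": 0, "rx": 0, "ry": 0, "rz": 0},
    {"dx": 0, "dy": 0, "dz": 0, "rx": 0, "ry": 0, "rz": 0},
    {"dx": 0, "dy": 0, "dz": 0, "rx": 0, "ry": 0, "rz": 0},
  ],
)

```text
time: 7.3
ee_pos: [0.4137, 0.2115, 0.0603]
ee_rot: [1.811, 2.564, -0.001]
force: [6.2, -5.3, 0.2]
gripper_width: 0.0212
grasp_force: 30.0
```

No slip: the force along the axis is 7.1 N, as expected at 39 mm. I'll finish the last 21.5 mm, easing off the small side load on the way.

step_arm(
  series=[
    {"dx": -0.012, "dy": 0.041, "dz": 0, "rx": 0, "ry": 0, "rz": 0},
    {"dx": -0.012, "dy": 0.041, "dz": 0, "rx": 0, "ry": 0, "rz": 0},
    {"dx": -0.012, "dy": 0.041, "dz": 0, "rx": 0, "ry": 0, "rz": 0},
    {"dx": -0.012, "dy": 0.041, "dz": 0, "rx": 0, "ry": 0, "rz": 0},
    {"dx": -0.012, "dy": 0.041, "dz": 0, "rx": 0, "ry": 0, "rz": 0},
    {"dx": 0, "dy": 0, "dz": 0, "rx": 0, "ry": 0, "rz": 0},
    {"dx": 0, "dy": 0, "dz": 0, "rx": 0, "ry": 0, "rz": 0},
    {"dx": 0, "dy": 0, "dz": 0, "rx": 0, "ry": 0, "rz": 0},
  ],
)

```text
time: 8.1
ee_pos: [0.407, 0.2312, 0.0598]
ee_rot: [1.811, 2.565, -0.004]
force: [4.3, -8.1, 1.3]
gripper_width: 0.0213
grasp_force: 30.0
```

Run:
```python
from h import *
o=r.get_obs();f=o["force"];p=o["ee_pos"]
print(o["time"],p,"drawn",-(p-[.4272,.1749,.0606])@X,"fX,fY",f@X,f@Y,f[2],o["grasp_force"])
crops((170,165,290,265),(240,165,320,265),"pics/z6.png",4)
```

```text
8.1 [0.40699852 0.23119701 0.05977847] drawn 0.05981179526661596 fX,fY 9.103107444870142 1.2612375220697518 1.3203596300673421 29.999812245368958
```

View pics/z6.png

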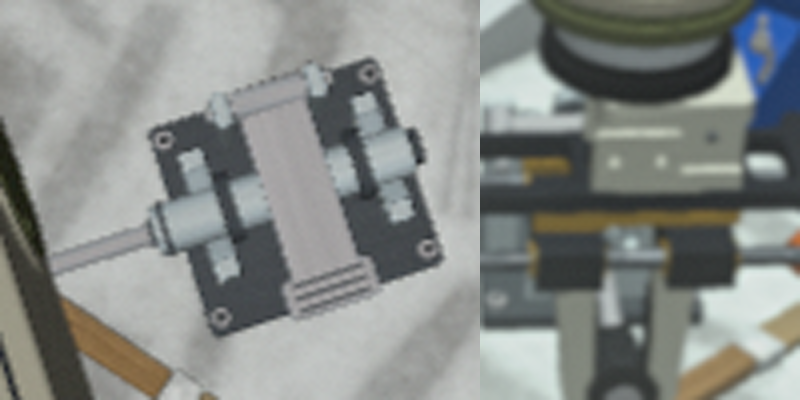

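The strap is shut and the rod is drawn, with the barrel looking seated. I'll check the ring at the mouth with a brightness profile along the rod.

Run:
```python
from h import *
g=np.mean([cv2.cvtColor(r.capture("top"),cv2.COLOR_RGB2GRAY) for _ in range(4)],0).astype(np.float32)
A0=cv2.cvtColor(cv2.imread("pics/top0.png"),cv2.COLOR_BGR2GRAY).astype(np.float32)
for m in range(-88,-56,2):
  v=[]
  for w in (-.003,-.0015,0,.0015,.003):
    q=proj("top",O+m/1000*X+w*Y+[0,0,.065]); v.append([cv2.getRectSubPix(i,(1,1),tuple(map(float,q)))[0,0] for i in(A0,g)])
  print(m,np.mean(v,0).round())
c=cv2.resize(g[205:245,185:235],None,fx=14,fy=14,interpolation=cv2.INTER_CUBIC);cv2.imwrite("pics/z7.png",c)
```

```text
-88 [ 30. 153.]
-86 [ 63. 153.]
-84 [123. 153.]
-82 [147. 153.]
-80 [148. 152.]
-78 [148. 139.]
-76 [148. 109.]
-74 [152. 138.]
-72 [163. 159.]
-70 [140. 114.]
-68 [100. 125.]
-66 [138. 170.]
-64 [171. 179.]
-62 [172. 179.]
-60 [172. 179.]
-58 [173. 179.][ WARN:0@2.710] global loadsave.cpp:1063 imwrite_ Unsupported depth image for selected encoder is fallbacked to CV_8U.
```

View pics/z7.png

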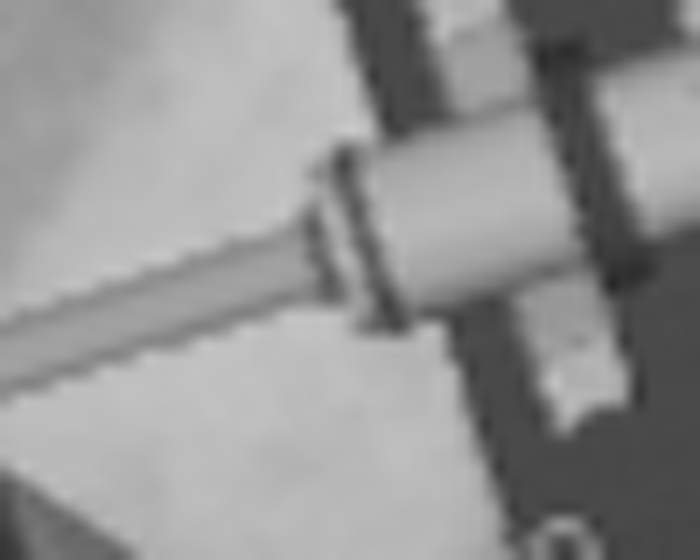

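The ring shows as a dark band at about (318,250), full width and right against the barrel's mouth at (340,240). The rod is at the mark, so I'm handing in.

Run:
```python
from workcell import r
print(r.hand_in())
```

```text
the job is handed in; nothing more can be done
None
```

I shut the strap, drew the rod out about 60 mm so its ring sits just clear of the mouth, and handed the job in with the gripper still holding the knob; no verdict came back.

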